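Unstack the check weights into their cradles

TASK

After the balance check the four steel disc weights were left stacked on the bench. Take the stack apart from the top, smallest weight first, and set each weight flat into the pocket of its own wooden cradle: smallest weight in the smallest cradle, and so on up to the largest in the largest. Set the weights down without dropping them or knocking the stack over, and leave the amber bottle and the forceps where they are.

Things in the scene. Friction and masses are not known exactly. Their poses are not given: they have to be found in the camera images.
- weight_small: plain steel disc weight with a dark groove round its side, 26 mm diameter, 24 mm high, about 90 g; on top of the stack at the start, flat and centred to about 2 mm. Origin: centre of the underside, z axis up (round: yaw means nothing)
- cradle_small: smallest of four round wooden cradles fixed to the table: a dish 52 mm outer diameter with a round pocket 42 mm across, for the 26 mm weight; the pocket floor is 4 mm and the flat rim 8 mm above the table. Origin: centre of the underside, at table height, z axis up
- weight_medium: plain steel disc weight with a dark groove round its side, 40 mm diameter, 24 mm high, about 180 g; second from the top at the start, flat and centred to about 2 mm. Origin: centre of the underside, z axis up (round: yaw means nothing)
- cradle_medium: second smallest of four round wooden cradles fixed to the table: a dish 66 mm outer diameter with a round pocket 56 mm across, for the 40 mm weight; the pocket floor is 4 mm and the flat rim 8 mm above the table. Origin: centre of the underside, at table height, z axis up
- weight_large: plain steel disc weight with a dark groove round its side, 54 mm diameter, 24 mm high, about 300 g; third from the top at the start, flat and centred to about 2 mm. Origin: centre of the underside, z axis up (round: yaw means nothing)
- cradle_large: second largest of four round wooden cradles fixed to the table: a dish 80 mm outer diameter with a round pocket 70 mm across, for the 54 mm weight; the pocket floor is 4 mm and the flat rim 8 mm above the table. Origin: centre of the underside, at table height, z axis up
- weight_largest: plain steel disc weight with a dark groove round its side, 68 mm diameter, 24 mm high, about 480 g; at the bottom of the stack, on the table at the start, flat and centred to about 2 mm. Origin: centre of the underside, z axis up (round: yaw means nothing)
- cradle_largest: largest of four round wooden cradles fixed to the table: a dish 94 mm outer diameter with a round pocket 84 mm across, for the 68 mm weight; the pocket floor is 4 mm and the flat rim 8 mm above the table. Origin: centre of the underside, at table height, z axis up
- reagent_bottle: amber bottle with black cap, 46 mm diameter, 98 mm high, standing loose on the table near its front edge, to the right of the cradles (behind it, right of y = 0.08 m, tall fixed pipette stands rise above the work, and tube racks stand behind beyond x = 0.76 m: keep the gripper body clear of them); origin: centre of the underside. To be left alone
- forceps: steel forceps lying loose on the table behind the work on the right, 132 mm long along its y axis, 14 mm wide, 9 mm high; origin: centre of the underside. To be left alone
Not all that is in view belongs to the job. What is shaped like the weight_largest but pink or red is not meant.

How it is judged:
By the outcome, as a careful person would: the job done as asked, in the order asked, and still so for the second after the job is handed in, with the robot touching nothing.
It also fails if it takes over 109 s, if anything falls off the work surface, if the arm or the gripper's body presses on something with over 40 N, if the wrist force passes 120 N, or if a joint passes its speed limit or range.

ROBOT

A 7-joint arm with a two-finger parallel gripper is mounted at the origin on a cart in front of the work surface, level with it; the furniture and walls round the work are solid. World frame = base frame: x ahead of the robot, y to its left, z up, the work surface at z = 0. Lengths are in m, angles in rad, forces in N, time in s.
With the tool pointing down it reaches from about 0.4 to 0.75 m from the base axis. Payload 19.5 kg.
Tool frame: the origin (TCP) lies midway between the tips of the shut fingers; the grasp point (between the pads) lies 19 mm behind it; z points along the fingers, y is the line along which they close (so a half turn about z gives the same grasp; the last joint's range is limited). The gripper opens to 85 mm and grips with 20 to 120 N. Pads are 22 mm wide; open, the fingers measure 114 mm over their backs; the gripper's body (76 mm by 85 mm) begins 54 mm behind the grasp point. The pads swing forward as they close: fully open they stand 13 mm farther back than shut.
Start: joints at [-1.197, 0.707, -0.028, 1.485, 0.022, 0.951, -0.075], TCP at [0.232, 0.526, 0.231] pointing down, gripper open.
Joint ranges: [-2.71, 2.71], [-0.32, 2.16], [-1.57, 1.52], [0, 2.45], [-1.46, 4.6], [0, 2.02], [-2.83, 2.83]. Speed limits (rad/s): [1.89, 1.89, 2.57, 2.57, 3.01, 3.01, 3.01].

INTERFACE

Orientations are given as a unit quaternion [w, x, y, z].
In Python, from rig import * gives the robot as it stands. The module is installed in compiled form; this text tells all that it offers.
- The arm moves only by the tool apply_moves, never from a script. Its argument "targets" is a list of rows, each an object with "grip": the finger opening in m, from 0 to 0.0854; "slide": the shift along the tool's x, y, z in m, a list of three; "twist": the turn about the tool's z in degrees. A call has 1 to 20 rows; each row shifts and turns the commanded pose from where the row before left it, along the tool's axes as they then stand; what a row does not reach is not made up. A row lasts 1/12 s, in which the tool goes at most 41.7 mm and 7.16 degrees, less where a joint would pass 70% of its speed; a pose out of reach is approached as far as the arm can. A call with a gripper value outside its range is refused whole. The fingers move at their own pace and stop on an object; "grip_force" is the grip in N (left out, the last holds). Time passes only in rows, so rows that do not move let the fingers close. It gives the time, the measured TCP pose, the force, the opening and the grip force at its end, in the units of the state.
- get_state(): the state, without advancing time (a new reading comes with each control period).
- read_camera(name): name is "scene" or "top" or "wrist"; returns a dict with "pixels" (420x560x3 uint8, red, green, blue), "z_map" (420x560 float32, m along the optical axis (not along the pixel's ray), 0 where there is no reading), "fx", "fy", "cx", "cy" (pixels), "k1" (the pictures are not rectified: a ray, as slopes to the right and down, at radius r is drawn at 1 + k1 r^2 times it, then the intrinsics apply), "extrinsics" (4x4, takes a point from camera to world coordinates). Camera axes: x right, y down, z forward; pixel columns grow to the right and rows downward; lengths in m; the calibration is good to about 2 mm. A picture is of the moment at which its call begins.
- job_done(): hands the job in; it is judged then, once.
The state is a dict: "t": time; "joints": joint angles; "qvel": joint speeds; "tau": joint torques, N m; "position": TCP position; "ee_rot": TCP orientation; "force": force on the tool from outside, world axes, zero at the start; "moment": the same for the moment, N m; "opening": finger opening in m; "gripper_force": force on a finger pad.
Only numpy, scipy, OpenCV 4.12 (cv2) and the standard library are available. Lean on these libraries where they do the work, as an engineer would, in place of code of your own. Each camera call takes 0.05 s, during which the arm holds its last target. There are 200 camera calls.

## Working session

There is one attempt and no reset: what is moved stays moved. The work goes in short steps, Python scripts to look and compute and a tool call to move; the robot and the scene stay as the last step left them, time stands still between calls to the robot, and variables do not carry over. Pictures are saved under pics/ and viewed, at most 14 in all, crops included, and the job is handed in when it is done.

Besides the shell and the picture viewer there is one more tool, called after ">>>" by a JSON object that holds its "method" and its "body", one argument or row to a line. apply_moves: Moves the arm, as the interface text tells. Its arguments: {"type":"object","properties":{"targets":{"type":"array","items":{"type":"object","properties":{"grip":{"type":"number"},"slide":{"type":"array","items":{"type":"number"}},"twist":{"type":"number"}}}},"grip_force":{"type":"number"}},"required":["targets"]}

```bash
mkdir -p pics; cat > h.py <<'E'
from rig import *
import numpy as np, cv2
def save(c,n): cv2.imwrite('pics/'+n,cv2.cvtColor(c['pixels'],cv2.COLOR_RGB2BGR))
def ray(c,u,v):
    x,y=(u-c['cx'])/c['fx'],(v-c['cy'])/c['fy']
    X,Y=x,y
    for _ in range(20):
        s=1+c['k1']*(X*X+Y*Y); X,Y=x/s,y/s
    return X,Y
def onplane(c,u,v,z):
    T=np.array(c['extrinsics']); X,Y=ray(c,u,v); d=T[:3,:3]@[X,Y,1]; o=T[:3,3]
    return o+d*(z-o[2])/d[2]
def cloud(c):
    T=np.array(c['extrinsics']); v,u=np.mgrid[0:420,0:560]; X,Y=ray(c,u.astype(float),v.astype(float))
    z=c['z_map']; P=np.stack([X*z,Y*z,z],-1)@T[:3,:3].T+T[:3,3]; P[z==0]=np.nan; return P
E
python3 - <<'E'
from h import *
s=get_state(); print({k:np.round(v,3) for k,v in s.items()})
for n in ('scene','top'):
    c=read_camera(n); save(c,n+'0.png'); np.save(n+'0.npy',c,allow_pickle=True); print(n,c['fx'],c['k1'],np.round(c['extrinsics'],3).tolist())
E
```

```text
{'t': np.float64(0.0), 'joints': array([-1.197,  0.707, -0.028,  1.485,  0.022,  0.951, -0.075]), 'qvel': array([ 0.   ,  0.   ,  0.001,  0.001, -0.   , -0.001,  0.001]), 'tau': array([-0.0000e+00, -8.8322e+01,  1.2350e+00, -2.3618e+01,  1.7000e-02,
        7.0000e-03,  0.0000e+00]), 'position': array([0.232, 0.526, 0.231]), 'ee_rot': array([-0.   ,  0.206,  0.978, -0.001]), 'force': array([-0.864,  0.656, -0.052]), 'moment': array([ 0.001, -0.024,  0.018]), 'gripper_force': np.float64(0.0), 'opening': np.float64(0.086)}
scene 490.1177971660383 -0.13242129570325664 [[0.923, -0.257, 0.286, 0.207], [-0.384, -0.64, 0.665, -0.353], [0.013, -0.724, -0.69, 0.785], [0.0, 0.0, 0.0, 1.0]]
top 539.9038937219237 -0.17827610452688122 [[-0.014, -0.988, 0.154, 0.335], [-1.0, 0.017, 0.017, 0.331], [-0.019, -0.154, -0.988, 1.371], [0.0, 0.0, 0.0, 1.0]]
```

View pics/scene0.png

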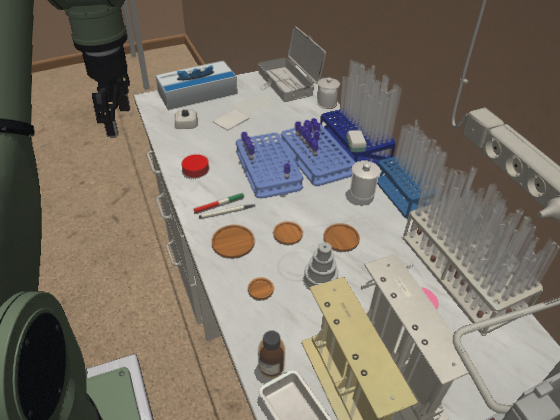

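View pics/top0.png

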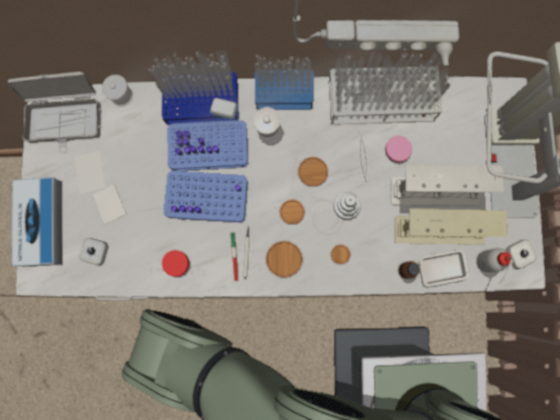

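The scene view shows the stack at about (322,265), with cradles at (233,241), (288,233), (341,237) and (260,288). In the top view the stack is at (347,206) and the cradles are at (284,259), (313,172), (292,212) and (341,254). The bottle is at (409,270) and the forceps at (363,158).

```bash
cat > m.py <<'E'
from h import *
for n,seeds in (('top',[(284,259),(313,172),(292,212),(341,254)]),('scene',[(233,241),(288,233),(341,237),(260,288)])):
    c=np.load(n+'0.npy',allow_pickle=True).item()
    hsv=cv2.cvtColor(c['pixels'],cv2.COLOR_RGB2HSV)
    m=((hsv[...,0]<22)&(hsv[...,1]>110)&(hsv[...,2]>60)).astype(np.uint8)
    k,l,st,ce=cv2.connectedComponentsWithStats(m)
    for u,v in seeds:
        i=l[v,u]; pts=np.argwhere(l==i)
        W=np.array([onplane(c,b,a,.008) for a,b in pts])
        (x,y),r=cv2.minEnclosingCircle((W[:,:2]*1000).astype(np.float32))
        print(n,(u,v),st[i].tolist(),np.round(W.mean(0)[:2],4),'circ',round(x,1),round(y,1),'d',round(2*r,1))
    P=cloud(c)
    for zl,zh in ((.015,.027),(.04,.052),(.065,.076),(.088,.104)):
        q=(P[...,2]>zl)&(P[...,2]<zh)&(abs(P[...,0]-.57)<.07)&(abs(P[...,1]+.0)<.08)
        if q.sum(): print(zl,q.sum(),np.round(np.median(P[q],0),4),np.round(np.nanmin(P[q],0),3),np.round(np.nanmax(P[q],0),3))
    print(onplane(c,*((350,200) if n=='top' else (324,246)),.096))
E
python3 m.py
```

```text
top (284, 259) [267, 242, 35, 35, 949] [0.4041 0.3515] circ 404.2 351.6 d 87.6
top (313, 172) [299, 158, 28, 28, 616] [0.6274 0.2739] circ 627.6 273.6 d 73.1
top (292, 212) [280, 200, 24, 24, 424] [0.5239 0.3296] circ 523.9 329.5 d 59.9
top (341, 254) [332, 246, 18, 17, 252] [0.4136 0.2091] circ 413.5 209.3 d 45.7
0.015 187 [0.5618 0.0027 0.0191] [ 0.55  -0.08   0.015] [0.598 0.066 0.027]
0.04 28 [0.5612 0.0514 0.0455] [ 0.551 -0.065  0.04 ] [0.595 0.06  0.052]
0.065 21 [0.5671 0.0537 0.0697] [ 0.551 -0.065  0.065] [0.584 0.059 0.075]
0.088 28 [0.5686 0.0571 0.095 ] [ 0.551 -0.069  0.09 ] [0.586 0.06  0.104]
[0.53714601 0.18966642 0.096     ]
scene (233, 241) [212, 225, 42, 33, 1080] [0.3987 0.3479] circ 399.3 348.8 d 95.1
scene (288, 233) [274, 222, 28, 22, 501] [0.5191 0.3271] circ 518.9 327.5 d 66.6
scene (341, 237) [324, 224, 35, 27, 735] [0.6233 0.2708] circ 623.2 271.0 d 81.1
scene (260, 288) [248, 278, 25, 21, 418] [0.4087 0.207 ] circ 409.0 207.2 d 51.7
0.015 181 [ 0.5679 -0.016   0.0194] [ 0.562 -0.078  0.015] [0.583 0.042 0.027]
0.04 195 [ 0.5675 -0.0124  0.0464] [ 0.55  -0.077  0.04 ] [0.587 0.054 0.052]
0.065 200 [ 0.5668 -0.0068  0.0706] [ 0.547 -0.078  0.065] [0.578 0.058 0.076]
0.088 316 [ 0.5672 -0.0065  0.0958] [ 0.546 -0.078  0.088] [0.577 0.057 0.104]
[0.53393016 0.19115509 0.096     ]
```

>>> {"method": "apply_moves", "body": {
  "targets": [
    {"twist": -5.95},
    {"twist": -5.95},
    {"twist": -5.95},
    {"twist": -5.95},
    {"slide": [-0.0216,-0.024,0]},
    {"slide": [-0.0216,-0.024,0]},
    {"slide": [-0.0216,-0.024,0]},
    {"slide": [-0.0216,-0.024,0]},
    {"slide": [-0.0216,-0.024,0]},
    {"slide": [-0.0216,-0.024,0]},
    {"slide": [-0.0216,-0.024,0]},
    {"slide": [-0.0216,-0.024,0]},
    {"slide": [-0.0216,-0.024,0]},
    {"slide": [-0.0216,-0.024,0]},
    {"slide": [-0.0216,-0.024,0]},
    {"slide": [-0.0216,-0.024,0]},
    {"slide": [-0.0216,-0.024,0]},
    {"slide": [-0.0216,-0.024,0]},
    {"slide": [0,0,0]},
    {"slide": [0,0,0]}
  ]
}}

```text
invalid input at $.targets[0]: expected keys grip, slide, twist
```

```bash
python3 - <<'E'
from h import *
s=get_state(); print({k:np.round(v,3) for k,v in s.items()})
c=read_camera('wrist'); save(c,'w1.png'); np.save('w1.npy',c,allow_pickle=True); print(np.round(c['extrinsics'],3).tolist(),c['fx'],c['k1'])
E
```

```text
{'t': np.float64(0.1), 'joints': array([-1.197,  0.707, -0.028,  1.485,  0.022,  0.951, -0.075]), 'qvel': array([ 0.001, -0.002, -0.   , -0.002, -0.   ,  0.002,  0.   ]), 'tau': array([ 3.0000e-03, -8.8431e+01,  1.2370e+00, -2.3646e+01,  1.7000e-02,
        5.0000e-03, -0.0000e+00]), 'position': array([0.232, 0.526, 0.231]), 'ee_rot': array([-0.   ,  0.206,  0.978, -0.   ]), 'force': array([ 0.607, -1.104,  0.491]), 'moment': array([0.045, 0.01 , 0.043]), 'gripper_force': np.float64(0.0), 'opening': np.float64(0.085)}
[[0.404, 0.867, 0.292, 0.156], [0.915, -0.383, -0.129, 0.56], [-0.0, 0.319, -0.948, 0.374], [0.0, 0.0, 0.0, 1.0]] 318.6262430258925 -0.06582754755017904
```

View pics/w1.png

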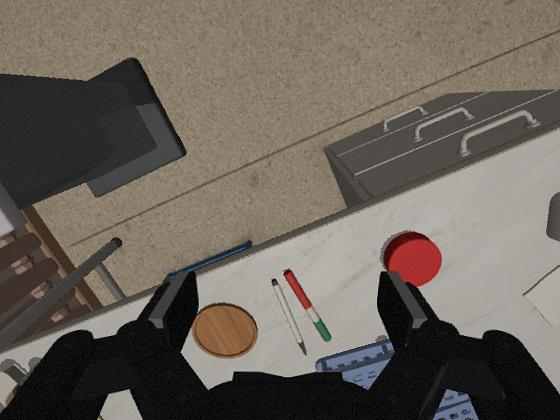

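Wrist view: the gripper fingers are at about (175,310) and (400,305), with the largest cradle at (224,330). The moves were refused because each row needs all its keys, so I'll resend them.

>>> {"method": "apply_moves", "body": {
  "targets": [
    {"grip": 0.085,"slide": [0,0,0],"twist": -5.95},
    {"grip": 0.085,"slide": [0,0,0],"twist": -5.95},
    {"grip": 0.085,"slide": [0,0,0],"twist": -5.95},
    {"grip": 0.085,"slide": [0,0,0],"twist": -5.95},
    {"grip": 0.085,"slide": [-0.0216,-0.024,0],"twist": 0},
    {"grip": 0.085,"slide": [-0.0216,-0.024,0],"twist": 0},
    {"grip": 0.085,"slide": [-0.0216,-0.024,0],"twist": 0},
    {"grip": 0.085,"slide": [-0.0216,-0.024,0],"twist": 0},
    {"grip": 0.085,"slide": [-0.0216,-0.024,0],"twist": 0},
    {"grip": 0.085,"slide": [-0.0216,-0.024,0],"twist": 0},
    {"grip": 0.085,"slide": [-0.0216,-0.024,0],"twist": 0},
    {"grip": 0.085,"slide": [-0.0216,-0.024,0],"twist": 0},
    {"grip": 0.085,"slide": [-0.0216,-0.024,0],"twist": 0},
    {"grip": 0.085,"slide": [-0.0216,-0.024,0],"twist": 0},
    {"grip": 0.085,"slide": [-0.0216,-0.024,0],"twist": 0},
    {"grip": 0.085,"slide": [-0.0216,-0.024,0],"twist": 0},
    {"grip": 0.085,"slide": [-0.0216,-0.024,0],"twist": 0},
    {"grip": 0.085,"slide": [-0.0216,-0.024,0],"twist": 0},
    {"grip": 0.085,"slide": [0,0,0],"twist": 0},
    {"grip": 0.085,"slide": [0,0,0],"twist": 0}
  ],
  "grip_force": 40
}}

```text
t: 1.82
position: [0.5351, 0.1884, 0.2308]
ee_rot: [-0.0, 0.002, 1.0, -0.0]
force: [0.3, 1.2, 0.4]
opening: 0.0853
gripper_force: 0.0
```

```bash
python3 - <<'E'
from h import *
s=get_state(); print({k:np.round(v,4) for k,v in s.items() if k in('t','joints','position','ee_rot','force')})
c=read_camera('wrist'); save(c,'w1.png'); np.save('w1.npy',c,allow_pickle=True); print(np.round(c['extrinsics'],3).tolist())
E
```

```text
{'t': np.float64(1.8167), 'joints': array([-0.2826,  0.6999, -0.2201,  1.5101,  0.1739,  0.9516,  1.0138]), 'position': array([0.5351, 0.1884, 0.2308]), 'ee_rot': array([-3.0e-04,  1.6e-03,  1.0e+00, -3.0e-04]), 'force': array([0.3437, 1.207 , 0.3757])}
[[0.003, 0.948, 0.319, 0.452], [1.0, -0.003, -0.001, 0.19], [0.0, 0.319, -0.948, 0.374], [0.0, 0.0, 0.0, 1.0]]
```

View pics/w1.png

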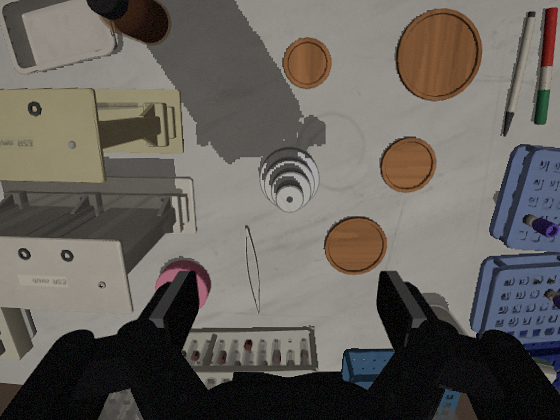

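Wrist view: the stack's top disc is at about (289,198). The cradles are at (307,63) small, (408,164) medium, (356,244) large and (439,54) largest.

```bash
cat > m2.py <<'E'
from h import *
c=np.load('w1.npy',allow_pickle=True).item()
hsv=cv2.cvtColor(c['pixels'],cv2.COLOR_RGB2HSV)
m=((hsv[...,0]<22)&(hsv[...,1]>100)&(hsv[...,2]>50)).astype(np.uint8)
k,l,st,ce=cv2.connectedComponentsWithStats(m)
for n,u,v in (('S',307,63),('M',408,164),('L',356,244),('XL',439,54)):
    pts=np.argwhere(l==l[v,u]); W=np.array([onplane(c,b,a,.008) for a,b in pts])
    (x,y),r=cv2.minEnclosingCircle((W[:,:2]*1000).astype(np.float32)); print(n,np.round(W.mean(0)[:2],4),x,y,2*r)
for v,u in ((198,289),):
    print('top',onplane(c,u,v,.096))
P=cloud(c)
for zl,zh in ((.090,.1),(.066,.077),(.042,.053),(.018,.029)):
    q=(abs(P[...,0]-.54)<.045)&(abs(P[...,1]-.19)<.045)&(P[...,2]>zl)&(P[...,2]<zh)
    W=(P[q][:,:2]*1000).astype(np.float32); (x,y),r=cv2.minEnclosingCircle(W); print(zl,len(W),np.median(P[q][:,2]),W.mean(0),'circ',x,y,2*r)
cv2.imwrite('pics/w1c.png',cv2.resize(cv2.cvtColor(c['pixels'][130:230,230:350],cv2.COLOR_RGB2BGR),None,fx=5,fy=5,interpolation=cv2.INTER_CUBIC))
E
python3 m2.py
```

```text
S [0.411  0.2105] 411.2708435058594 210.435302734375 51.0145378112793
M [0.5208 0.3306] 521.4863891601562 331.08837890625 65.64238739013672
L [0.6243 0.2751] 625.3521118164062 274.8272399902344 79.72071075439453
XL [0.401 0.352] 401.7668151855469 353.0711364746094 93.4765396118164
top [0.53487072 0.19083925 0.096     ]
0.09 648 0.09621300262608765 [534.54645 191.21277] circ 535.50634765625 191.1709747314453 26.30374526977539
0.066 585 0.07229478219137103 [527.7588  194.13408] circ 535.1701049804688 192.57904052734375 40.481441497802734
0.042 696 0.048265465069014774 [523.20746 188.01569] circ 534.6275634765625 191.0084686279297 54.2003059387207
0.018 754 0.024195193721740393 [518.14606 191.96436] circ 533.9664306640625 191.18460083007812 68.30025482177734
```

View pics/w1c.png

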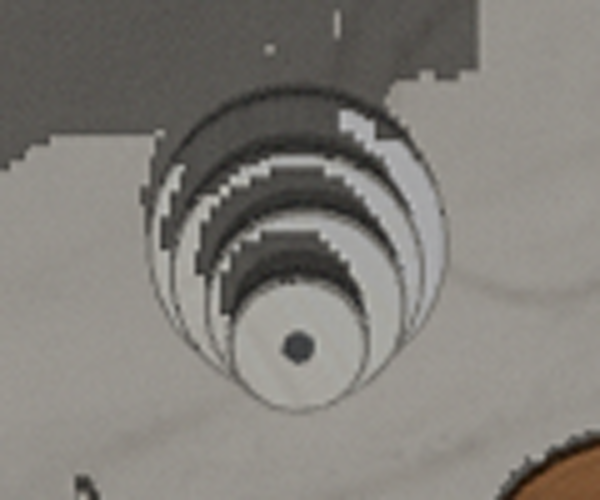

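The crop shows the top disc centred in the stack with its hole at about (299,347). The steps below it are clear, so I'm descending onto the small weight.

>>> {"method": "apply_moves", "body": {
  "targets": [
    {"grip": 0.085,"slide": [0,0.0027,0.02],"twist": 0},
    {"grip": 0.085,"slide": [0,0,0.025],"twist": 0},
    {"grip": 0.085,"slide": [0,0,0.025],"twist": 0},
    {"grip": 0.085,"slide": [0,0,0.025],"twist": 0},
    {"grip": 0.085,"slide": [0,0,0.025],"twist": 0},
    {"grip": 0.085,"slide": [0,0,0.02],"twist": 0},
    {"grip": 0.085,"slide": [0,0,0.012],"twist": 0},
    {"grip": 0.085,"slide": [0,0,0],"twist": 0},
    {"grip": 0.085,"slide": [0,0,0],"twist": 0},
    {"grip": 0.085,"slide": [0,0,0],"twist": 0}
  ],
  "grip_force": 40
}}

```text
t: 2.7
position: [0.5346, 0.1932, 0.0803]
ee_rot: [0.0, -0.0, 1.0, 0.0]
force: [0.9, 0.9, 0.9]
opening: 0.0849
gripper_force: 0.0
```

>>> {"method": "apply_moves", "body": {
  "targets": [
    {"grip": 0.085,"slide": [0,-0.0015,0],"twist": 0},
    {"grip": 0.06,"slide": [0,0,0],"twist": 0},
    {"grip": 0.045,"slide": [0,0,0],"twist": 0},
    {"grip": 0.035,"slide": [0,0,0],"twist": 0},
    {"grip": 0.03,"slide": [0,0,0],"twist": 0},
    {"grip": 0.027,"slide": [0,0,0],"twist": 0},
    {"grip": 0.025,"slide": [0,0,0],"twist": 0},
    {"grip": 0.02,"slide": [0,0,0],"twist": 0},
    {"grip": 0.02,"slide": [0,0,0],"twist": 0},
    {"grip": 0.02,"slide": [0,0,0],"twist": 0},
    {"grip": 0.02,"slide": [0,0,0],"twist": 0},
    {"grip": 0.02,"slide": [0,0,0],"twist": 0}
  ],
  "grip_force": 40
}}

```text
t: 3.7
position: [0.5345, 0.1908, 0.0795]
ee_rot: [0.0, 0.0, 1.0, -0.0]
force: [-1.1, -2.0, 5.5]
opening: 0.0234
gripper_force: 38.9
```

```bash
python3 - <<'E'
from h import *
s=get_state(); print({k:np.round(v,4) for k,v in s.items()})
c=read_camera('wrist'); save(c,'w2.png')
E
```

```text
{'t': np.float64(3.7), 'joints': array([-0.3139,  0.9103, -0.1676,  1.6626,  0.2401,  0.589 ,  0.9519]), 'qvel': array([-0.0013, -0.0013,  0.    , -0.0008,  0.    , -0.0009,  0.0008]), 'tau': array([-8.26600e-01, -9.16865e+01, -2.37250e+00, -1.57479e+01,
       -1.53600e-01, -5.74900e-01,  2.90000e-03]), 'position': array([0.5345, 0.1908, 0.0795]), 'ee_rot': array([ 0.e+00,  3.e-04,  1.e+00, -2.e-04]), 'force': array([-1.1072, -1.9836,  5.4828]), 'moment': array([-0.395 ,  0.2133,  0.0034]), 'gripper_force': np.float64(38.9396), 'opening': np.float64(0.0234)}
```

View pics/w2.png

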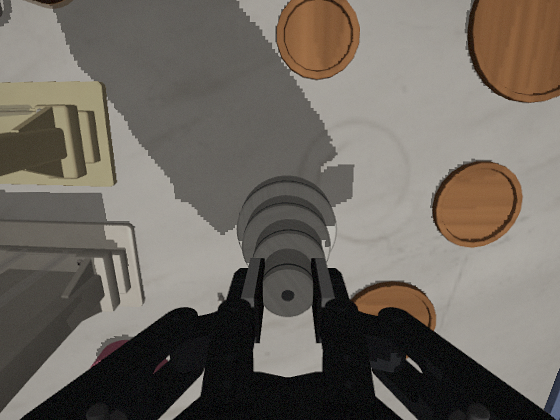

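The wrist view shows the small disc (288,294) held between the pads with the stack undisturbed below it. I'm lifting it and carrying it over the small cradle.

>>> {"method": "apply_moves", "body": {
  "targets": [
    {"grip": 0.02,"slide": [0,0,-0.003],"twist": 0},
    {"grip": 0.02,"slide": [0,0,-0.007],"twist": 0},
    {"grip": 0.02,"slide": [0,0,-0.015],"twist": 0},
    {"grip": 0.02,"slide": [0,0,-0.02],"twist": 0},
    {"grip": 0.02,"slide": [0.01,0.0015,-0.01],"twist": 0},
    {"grip": 0.02,"slide": [0.02,0.003,0],"twist": 0},
    {"grip": 0.02,"slide": [0.022,0.0035,0],"twist": 0},
    {"grip": 0.02,"slide": [0.022,0.0035,0],"twist": 0},
    {"grip": 0.02,"slide": [0.022,0.0035,0],"twist": 0},
    {"grip": 0.02,"slide": [0.018,0.003,0],"twist": 0},
    {"grip": 0.02,"slide": [0.01,0.0015,0.01],"twist": 0},
    {"grip": 0.02,"slide": [0,0,0.02],"twist": 0},
    {"grip": 0.02,"slide": [0,0,0.025],"twist": 0},
    {"grip": 0.02,"slide": [0,0,0.02],"twist": 0},
    {"grip": 0.02,"slide": [0,0,0.012],"twist": 0},
    {"grip": 0.02,"slide": [0,0,0.005],"twist": 0},
    {"grip": 0.02,"slide": [0,0,0],"twist": 0},
    {"grip": 0.02,"slide": [0,0,0],"twist": 0},
    {"grip": 0.02,"slide": [0,0,0],"twist": 0}
  ]
}}

```text
t: 5.33
position: [0.4109, 0.2108, 0.0432]
ee_rot: [0.001, 0.0, 1.0, 0.0]
force: [0.3, 0.4, -1.2]
opening: 0.0228
gripper_force: 39.3
```

```bash
cat > look.py <<'E'
from h import *
import sys
s=get_state(); print({k:np.round(v,4) for k,v in s.items() if k in('t','position','ee_rot','force','opening','gripper_force')})
c=read_camera('wrist'); save(c,sys.argv[1]+'.png'); np.save(sys.argv[1]+'.npy',c,allow_pickle=True)
E
python3 look.py w3
```

```text
{'t': np.float64(5.3333), 'position': array([0.4109, 0.2108, 0.0432]), 'ee_rot': array([5.e-04, 3.e-04, 1.e+00, 3.e-04]), 'force': array([ 0.3108,  0.3645, -1.1521]), 'gripper_force': np.float64(39.2951), 'opening': np.float64(0.0228)}
```

View pics/w3.png

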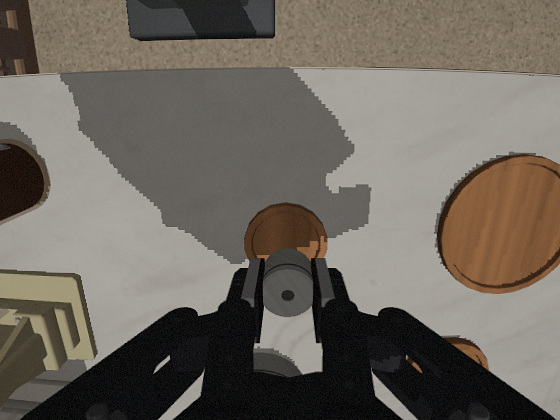

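The disc (288,290) sits squarely over the small cradle (286,240). I'm lowering it.

>>> {"method": "apply_moves", "body": {
  "targets": [
    {"grip": 0.02,"slide": [0,0,0.01],"twist": 0},
    {"grip": 0.02,"slide": [0,0,0.01],"twist": 0},
    {"grip": 0.02,"slide": [0,0,0.005],"twist": 0},
    {"grip": 0.02,"slide": [0,0,0.003],"twist": 0},
    {"grip": 0.02,"slide": [0,0,0.002],"twist": 0},
    {"grip": 0.02,"slide": [0,0,0.001],"twist": 0},
    {"grip": 0.02,"slide": [0,0,0],"twist": 0},
    {"grip": 0.02,"slide": [0,0,0],"twist": 0}
  ]
}}

```text
t: 6.05
position: [0.4106, 0.2106, 0.0115]
ee_rot: [0.0, 0.0, 1.0, 0.0]
force: [-0.9, 0.1, -0.9]
opening: 0.0233
gripper_force: 39.4
```

>>> {"method": "apply_moves", "body": {
  "targets": [
    {"grip": 0.02,"slide": [0,0,0.0005],"twist": 0},
    {"grip": 0.02,"slide": [0,0,0.0005],"twist": 0},
    {"grip": 0.02,"slide": [0,0,0],"twist": 0},
    {"grip": 0.02,"slide": [0,0,0],"twist": 0}
  ]
}}

```text
t: 6.38
position: [0.4107, 0.2106, 0.0113]
ee_rot: [0.0, 0.0, 1.0, 0.0]
force: [-3.8, -1.5, 26.6]
opening: 0.0228
gripper_force: 42.1
```

>>> {"method": "apply_moves", "body": {
  "targets": [
    {"grip": 0.022,"slide": [0,0,-0.0005],"twist": 0},
    {"grip": 0.03,"slide": [0,0,0],"twist": 0},
    {"grip": 0.045,"slide": [0,0,0],"twist": 0},
    {"grip": 0.06,"slide": [0,0,0],"twist": 0},
    {"grip": 0.075,"slide": [0,0,0],"twist": 0},
    {"grip": 0.085,"slide": [0,0,-0.003],"twist": 0},
    {"grip": 0.085,"slide": [0,0,-0.01],"twist": 0},
    {"grip": 0.085,"slide": [0,0,-0.02],"twist": 0},
    {"grip": 0.085,"slide": [0,0,-0.03],"twist": 0},
    {"grip": 0.085,"slide": [0,0,-0.03],"twist": 0},
    {"grip": 0.085,"slide": [0,0,-0.03],"twist": 0},
    {"grip": 0.085,"slide": [0,0,-0.03],"twist": 0},
    {"grip": 0.085,"slide": [0,0,-0.02],"twist": 0},
    {"grip": 0.085,"slide": [-0.02,-0.0035,0],"twist": 0},
    {"grip": 0.085,"slide": [-0.026,-0.0035,0],"twist": 0},
    {"grip": 0.085,"slide": [-0.026,-0.004,0],"twist": 0},
    {"grip": 0.085,"slide": [-0.026,-0.004,0],"twist": 0},
    {"grip": 0.085,"slide": [-0.0265,-0.003,0],"twist": 0},
    {"grip": 0.085,"slide": [0,0,0],"twist": 0},
    {"grip": 0.085,"slide": [0,0,0],"twist": 0}
  ]
}}

```text
t: 8.05
position: [0.5352, 0.192, 0.1841]
ee_rot: [-0.0, 0.001, 1.0, -0.0]
force: [-0.6, 0.4, -0.2]
opening: 0.0848
gripper_force: 0.0
```

```bash
cat > stk.py <<'E'
from h import *
import sys
c=np.load(sys.argv[1]+'.npy',allow_pickle=True).item(); P=cloud(c)
def lvl(x0,y0,R,zt,n):
    q=(np.hypot(P[...,0]-x0,P[...,1]-y0)<R)&(abs(P[...,2]-zt)<.004)
    if q.sum()<20: print(n,'none',q.sum()); return
    (x,y),r=cv2.minEnclosingCircle((P[q][:,:2]*1000).astype(np.float32)); print(n,q.sum(),'z',np.round(np.percentile(P[q][:,2],[5,50,95])*1000,1),'circ',round(x,1),round(y,1),'d',round(2*r,1))
for n,z in (('M',.072),('L',.048),('XL',.024)): lvl(.535,.191,.045,z,n)
for n,x,y in (('cS',.411,.2105),('cM',.521,.331),('cL',.625,.275),('cXL',.4015,.3525)): lvl(x,y,.04,.028,n)
E
python3 look.py w4; python3 stk.py w4
```

```text
{'t': np.float64(8.05), 'position': array([0.5352, 0.192 , 0.1841]), 'ee_rot': array([-1.e-04,  8.e-04,  1.e+00, -1.e-04]), 'force': array([-0.646 ,  0.3786, -0.2298]), 'gripper_force': np.float64(0.0), 'opening': np.float64(0.0848)}
M 1695 z [71.  72.3 73.4] circ 535.2 192.7 d 40.3
L 865 z [46.7 48.3 49.7] circ 534.6 191.1 d 54.1
XL 925 z [22.5 24.3 25.7] circ 534.1 191.5 d 68.3
cS 741 z [27.  28.4 29.8] circ 412.1 211.9 d 25.9
cM none 0
cL none 0
cXL none 0
```

View pics/w4.png

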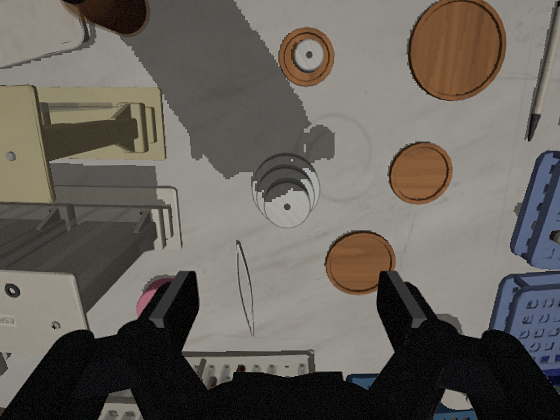

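The small weight sits flat in its cradle (307,56), and the medium is next, at (287,207).

>>> {"method": "apply_moves", "body": {
  "targets": [
    {"grip": 0.085,"slide": [0,0.0005,0.02],"twist": 0},
    {"grip": 0.085,"slide": [0,0,0.025],"twist": 0},
    {"grip": 0.085,"slide": [0,0,0.025],"twist": 0},
    {"grip": 0.085,"slide": [0,0,0.025],"twist": 0},
    {"grip": 0.085,"slide": [0,0,0.02],"twist": 0},
    {"grip": 0.085,"slide": [0,0,0.01],"twist": 0},
    {"grip": 0.085,"slide": [0,0,0.0055],"twist": 0},
    {"grip": 0.085,"slide": [0,0,0],"twist": 0},
    {"grip": 0.07,"slide": [0,0,0],"twist": 0},
    {"grip": 0.058,"slide": [0,0,0],"twist": 0},
    {"grip": 0.05,"slide": [0,0,0],"twist": 0},
    {"grip": 0.045,"slide": [0,0,0],"twist": 0},
    {"grip": 0.041,"slide": [0,0,0],"twist": 0},
    {"grip": 0.039,"slide": [0,0,0],"twist": 0},
    {"grip": 0.035,"slide": [0,0,0],"twist": 0},
    {"grip": 0.034,"slide": [0,0,0],"twist": 0},
    {"grip": 0.034,"slide": [0,0,0],"twist": 0},
    {"grip": 0.034,"slide": [0,0,0],"twist": 0}
  ],
  "grip_force": 45
}}

```text
t: 9.6
position: [0.5352, 0.1926, 0.0538]
ee_rot: [0.0, 0.0, 1.0, -0.0]
force: [-2.6, -4.3, 10.8]
opening: 0.0373
gripper_force: 43.9
```

>>> {"method": "apply_moves", "body": {
  "targets": [
    {"grip": 0.034,"slide": [0,0,-0.003],"twist": 0},
    {"grip": 0.034,"slide": [0,0,-0.007],"twist": 0},
    {"grip": 0.034,"slide": [0,0,-0.015],"twist": 0},
    {"grip": 0.034,"slide": [0,0,-0.02],"twist": 0},
    {"grip": 0.034,"slide": [0.001,0.01,-0.015],"twist": 0},
    {"grip": 0.034,"slide": [0.002,0.02,0],"twist": 0},
    {"grip": 0.034,"slide": [0.003,0.026,0],"twist": 0},
    {"grip": 0.034,"slide": [0.002,0.027,0],"twist": 0},
    {"grip": 0.034,"slide": [0.003,0.026,0],"twist": 0},
    {"grip": 0.034,"slide": [0.002,0.019,0],"twist": 0},
    {"grip": 0.034,"slide": [0.001,0.01,0.01],"twist": 0},
    {"grip": 0.034,"slide": [0,0,0.02],"twist": 0},
    {"grip": 0.034,"slide": [0,0,0.025],"twist": 0},
    {"grip": 0.034,"slide": [0,0,0.015],"twist": 0},
    {"grip": 0.034,"slide": [0,0,0.008],"twist": 0},
    {"grip": 0.034,"slide": [0,0,0.002],"twist": 0},
    {"grip": 0.034,"slide": [0,0,0],"twist": 0},
    {"grip": 0.034,"slide": [0,0,0],"twist": 0}
  ]
}}

```text
t: 11.1
position: [0.5215, 0.3311, 0.0341]
ee_rot: [0.0, 0.0, 1.0, 0.0]
force: [0.9, -0.6, -2.1]
opening: 0.037
gripper_force: 45.4
```

```bash
python3 look.py w5
```

```text
{'t': np.float64(11.1), 'position': array([0.5215, 0.3311, 0.0341]), 'ee_rot': array([4.e-04, 4.e-04, 1.e+00, 3.e-04]), 'force': array([ 0.8916, -0.6471, -2.0762]), 'gripper_force': np.float64(45.4005), 'opening': np.float64(0.037)}
```

View pics/w5.png

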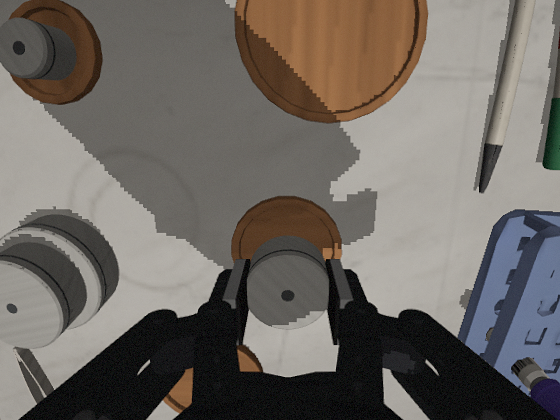

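The medium disc (288,290) is centred over its cradle (287,245). I'm lowering it.

>>> {"method": "apply_moves", "body": {
  "targets": [
    {"grip": 0.034,"slide": [0,0,0.008],"twist": 0},
    {"grip": 0.034,"slide": [0,0,0.007],"twist": 0},
    {"grip": 0.034,"slide": [0,0,0.004],"twist": 0},
    {"grip": 0.034,"slide": [0,0,0.002],"twist": 0},
    {"grip": 0.034,"slide": [0,0,0.0015],"twist": 0},
    {"grip": 0.034,"slide": [0,0,0.001],"twist": 0},
    {"grip": 0.034,"slide": [0,0,0],"twist": 0},
    {"grip": 0.034,"slide": [0,0,0],"twist": 0}
  ]
}}

```text
t: 11.82
position: [0.5212, 0.3311, 0.0099]
ee_rot: [0.0, 0.0, 1.0, 0.0]
force: [0.2, 1.5, 0.0]
opening: 0.0371
gripper_force: 45.6
```

>>> {"method": "apply_moves", "body": {
  "targets": [
    {"grip": 0.034,"slide": [0,0,0.0005],"twist": 0},
    {"grip": 0.034,"slide": [0,0,0],"twist": 0},
    {"grip": 0.034,"slide": [0,0,0],"twist": 0}
  ]
}}

```text
t: 12.07
position: [0.5211, 0.3312, 0.0099]
ee_rot: [0.0, 0.0, 1.0, 0.0]
force: [-2.0, -1.5, 9.6]
opening: 0.0372
gripper_force: 46.6
```

>>> {"method": "apply_moves", "body": {
  "targets": [
    {"grip": 0.038,"slide": [0,0,0],"twist": 0},
    {"grip": 0.045,"slide": [0,0,0],"twist": 0},
    {"grip": 0.055,"slide": [0,0,0],"twist": 0},
    {"grip": 0.065,"slide": [0,0,0],"twist": 0},
    {"grip": 0.075,"slide": [0,0,0],"twist": 0},
    {"grip": 0.085,"slide": [0,0,-0.003],"twist": 0},
    {"grip": 0.085,"slide": [0,0,-0.01],"twist": 0},
    {"grip": 0.085,"slide": [0,0,-0.02],"twist": 0},
    {"grip": 0.085,"slide": [0,0,-0.03],"twist": 0},
    {"grip": 0.085,"slide": [0,0,-0.03],"twist": 0},
    {"grip": 0.085,"slide": [0,0,-0.03],"twist": 0},
    {"grip": 0.085,"slide": [0,0,-0.03],"twist": 0},
    {"grip": 0.085,"slide": [0,0,-0.02],"twist": 0},
    {"grip": 0.085,"slide": [-0.0024,-0.025,0],"twist": 0},
    {"grip": 0.085,"slide": [-0.003,-0.03,0],"twist": 0},
    {"grip": 0.085,"slide": [-0.003,-0.03,0],"twist": 0},
    {"grip": 0.085,"slide": [-0.003,-0.03,0],"twist": 0},
    {"grip": 0.085,"slide": [-0.002,-0.025,0],"twist": 0},
    {"grip": 0.085,"slide": [0,0,0],"twist": 0},
    {"grip": 0.085,"slide": [0,0,0],"twist": 0}
  ]
}}

```text
t: 13.73
position: [0.5347, 0.1899, 0.1832]
ee_rot: [0.0, 0.001, 1.0, -0.0]
force: [0.1, 0.7, 0.0]
opening: 0.0849
gripper_force: 0.0
```

```bash
python3 look.py w6; python3 stk.py w6
```

```text
{'t': np.float64(13.7333), 'position': array([0.5347, 0.1899, 0.1832]), 'ee_rot': array([ 4.0e-04,  1.3e-03,  1.0e+00, -0.0e+00]), 'force': array([0.1494, 0.7293, 0.0246]), 'gripper_force': np.float64(0.0), 'opening': np.float64(0.0849)}
M none 0
L 2652 z [47.  48.3 49.5] circ 534.9 190.8 d 54.4
XL 926 z [22.8 24.3 25.8] circ 534.0 191.2 d 68.5
cS 751 z [26.9 28.4 29.8] circ 411.9 211.8 d 26.1
cM 1308 z [26.7 28.5 29.7] circ 521.3 332.1 d 41.1
cL none 0
cXL none 0
```

>>> {"method": "apply_moves", "body": {
  "targets": [
    {"grip": 0.085,"slide": [0,0,0.02],"twist": 0},
    {"grip": 0.085,"slide": [0,0,0.028],"twist": 0},
    {"grip": 0.085,"slide": [0,0,0.03],"twist": 0},
    {"grip": 0.085,"slide": [0,0,0.03],"twist": 0},
    {"grip": 0.085,"slide": [0,0,0.025],"twist": 0},
    {"grip": 0.085,"slide": [0,0,0.015],"twist": 0},
    {"grip": 0.085,"slide": [0,0,0.008],"twist": 0},
    {"grip": 0.085,"slide": [0,0,0],"twist": 0},
    {"grip": 0.075,"slide": [0,0,0],"twist": 0},
    {"grip": 0.066,"slide": [0,0,0],"twist": 0},
    {"grip": 0.06,"slide": [0,0,0],"twist": 0},
    {"grip": 0.056,"slide": [0,0,0],"twist": 0},
    {"grip": 0.053,"slide": [0,0,0],"twist": 0},
    {"grip": 0.05,"slide": [0,0,0],"twist": 0},
    {"grip": 0.047,"slide": [0,0,0],"twist": 0},
    {"grip": 0.047,"slide": [0,0,0],"twist": 0},
    {"grip": 0.047,"slide": [0,0,0],"twist": 0},
    {"grip": 0.047,"slide": [0,0,0],"twist": 0}
  ],
  "grip_force": 60
}}

```text
t: 15.28
position: [0.5347, 0.1907, 0.0273]
ee_rot: [0.0, 0.0, 1.0, -0.0]
force: [-3.5, -2.8, 17.1]
opening: 0.051
gripper_force: 59.2
```

>>> {"method": "apply_moves", "body": {
  "targets": [
    {"grip": 0.047,"slide": [0,0,-0.003],"twist": 0},
    {"grip": 0.047,"slide": [0,0,-0.007],"twist": 0},
    {"grip": 0.047,"slide": [0,0,-0.015],"twist": 0},
    {"grip": 0.047,"slide": [0,0,-0.02],"twist": 0},
    {"grip": 0.047,"slide": [-0.008,0.007,-0.015],"twist": 0},
    {"grip": 0.047,"slide": [-0.015,0.014,0],"twist": 0},
    {"grip": 0.047,"slide": [-0.015,0.014,0],"twist": 0},
    {"grip": 0.047,"slide": [-0.0155,0.015,0],"twist": 0},
    {"grip": 0.047,"slide": [-0.015,0.014,0],"twist": 0},
    {"grip": 0.047,"slide": [-0.014,0.013,0],"twist": 0},
    {"grip": 0.047,"slide": [-0.008,0.007,0.01],"twist": 0},
    {"grip": 0.047,"slide": [0,0,0.02],"twist": 0},
    {"grip": 0.047,"slide": [0,0,0.015],"twist": 0},
    {"grip": 0.047,"slide": [0,0,0.008],"twist": 0},
    {"grip": 0.047,"slide": [0,0,0.003],"twist": 0},
    {"grip": 0.047,"slide": [0,0,0],"twist": 0},
    {"grip": 0.047,"slide": [0,0,0],"twist": 0}
  ]
}}

```text
t: 16.7
position: [0.6253, 0.2752, 0.0312]
ee_rot: [0.0, 0.0, 1.0, 0.0]
force: [0.3, -0.4, -2.2]
opening: 0.0508
gripper_force: 63.2
```

```bash
python3 look.py w7
```

```text
{'t': np.float64(16.7), 'position': array([0.6253, 0.2752, 0.0312]), 'ee_rot': array([4.e-04, 2.e-04, 1.e+00, 2.e-04]), 'force': array([ 0.2891, -0.4278, -2.2218]), 'gripper_force': np.float64(63.1505), 'opening': np.float64(0.0508)}
```

View pics/w7.png

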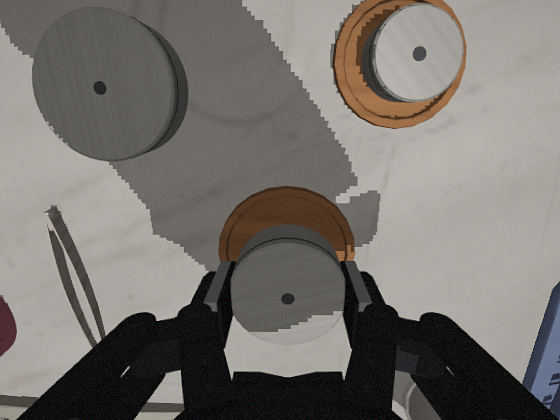

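The large disc (288,290) is centred over its cradle (287,245), and the forceps (75,270) are clear on the left. I'm lowering it.

>>> {"method": "apply_moves", "body": {
  "targets": [
    {"grip": 0.047,"slide": [0,0,0.008],"twist": 0},
    {"grip": 0.047,"slide": [0,0,0.007],"twist": 0},
    {"grip": 0.047,"slide": [0,0,0.004],"twist": 0},
    {"grip": 0.047,"slide": [0,0,0.002],"twist": 0},
    {"grip": 0.047,"slide": [0,0,0.0015],"twist": 0},
    {"grip": 0.047,"slide": [0,0,0.0005],"twist": 0},
    {"grip": 0.047,"slide": [0,0,0],"twist": 0},
    {"grip": 0.047,"slide": [0,0,0],"twist": 0}
  ]
}}

```text
t: 17.42
position: [0.6249, 0.275, 0.0075]
ee_rot: [-0.0, 0.0, 1.0, -0.0]
force: [-2.2, -1.0, 1.7]
opening: 0.051
gripper_force: 63.6
```

>>> {"method": "apply_moves", "body": {
  "targets": [
    {"grip": 0.047,"slide": [0,0,0.0005],"twist": 0},
    {"grip": 0.047,"slide": [0,0,0],"twist": 0},
    {"grip": 0.047,"slide": [0,0,0],"twist": 0}
  ]
}}

```text
t: 17.67
position: [0.6249, 0.275, 0.0074]
ee_rot: [0.0, 0.0, 1.0, -0.0]
force: [-5.7, -1.2, 9.4]
opening: 0.0508
gripper_force: 64.5
```

>>> {"method": "apply_moves", "body": {
  "targets": [
    {"grip": 0.052,"slide": [0,0,0],"twist": 0},
    {"grip": 0.058,"slide": [0,0,0],"twist": 0},
    {"grip": 0.066,"slide": [0,0,0],"twist": 0},
    {"grip": 0.075,"slide": [0,0,0],"twist": 0},
    {"grip": 0.085,"slide": [0,0,0],"twist": 0},
    {"grip": 0.085,"slide": [0,0,-0.003],"twist": 0},
    {"grip": 0.085,"slide": [0,0,-0.01],"twist": 0},
    {"grip": 0.085,"slide": [0,0,-0.02],"twist": 0},
    {"grip": 0.085,"slide": [0,0,-0.03],"twist": 0},
    {"grip": 0.085,"slide": [0,0,-0.03],"twist": 0},
    {"grip": 0.085,"slide": [0,0,-0.03],"twist": 0},
    {"grip": 0.085,"slide": [0,0,-0.02],"twist": 0},
    {"grip": 0.085,"slide": [0.018,-0.0168,0],"twist": 0},
    {"grip": 0.085,"slide": [0.02,-0.018,0],"twist": 0},
    {"grip": 0.085,"slide": [0.02,-0.018,0],"twist": 0},
    {"grip": 0.085,"slide": [0.018,-0.017,0],"twist": 0},
    {"grip": 0.085,"slide": [0.0152,-0.014,0],"twist": 0},
    {"grip": 0.085,"slide": [0,0,0],"twist": 0},
    {"grip": 0.085,"slide": [0,0,0],"twist": 0},
    {"grip": 0.085,"slide": [0,0,0],"twist": 0}
  ]
}}

```text
t: 19.33
position: [0.5343, 0.1917, 0.1504]
ee_rot: [0.001, 0.0, 1.0, 0.0]
force: [-0.4, 0.2, -0.7]
opening: 0.0845
gripper_force: 0.0
```

```bash
python3 look.py w8; python3 stk.py w8
```

```text
{'t': np.float64(19.3333), 'position': array([0.5343, 0.1917, 0.1504]), 'ee_rot': array([6.e-04, 2.e-04, 1.e+00, 3.e-04]), 'force': array([-0.3656,  0.2426, -0.7458]), 'gripper_force': np.float64(0.0), 'opening': np.float64(0.0845)}
M none 0
L none 0
XL 4419 z [23.1 24.3 25.5] circ 534.3 191.3 d 68.7
cS 961 z [27.  28.4 29.7] circ 411.8 211.7 d 26.1
cM 1591 z [26.8 28.4 29.7] circ 521.1 331.9 d 41.1
cL 1340 z [26.3 28.3 29.4] circ 625.7 276.0 d 55.2
cXL none 0
```

>>> {"method": "apply_moves", "body": {
  "targets": [
    {"grip": 0.085,"slide": [0,0,0.02],"twist": 0},
    {"grip": 0.085,"slide": [0,0,0.028],"twist": 0},
    {"grip": 0.085,"slide": [0,0,0.028],"twist": 0},
    {"grip": 0.085,"slide": [0,0,0.025],"twist": 0},
    {"grip": 0.085,"slide": [0,0,0.02],"twist": 0},
    {"grip": 0.085,"slide": [0,0,0.015],"twist": 0},
    {"grip": 0.085,"slide": [0,0,0.008],"twist": 0},
    {"grip": 0.085,"slide": [0,0,0.004],"twist": 0},
    {"grip": 0.085,"slide": [0,0,0],"twist": 0},
    {"grip": 0.078,"slide": [0,0,0],"twist": 0},
    {"grip": 0.073,"slide": [0,0,0],"twist": 0},
    {"grip": 0.07,"slide": [0,0,0],"twist": 0},
    {"grip": 0.067,"slide": [0,0,0],"twist": 0},
    {"grip": 0.064,"slide": [0,0,0],"twist": 0},
    {"grip": 0.062,"slide": [0,0,0],"twist": 0},
    {"grip": 0.061,"slide": [0,0,0],"twist": 0},
    {"grip": 0.061,"slide": [0,0,0],"twist": 0},
    {"grip": 0.061,"slide": [0,0,0],"twist": 0}
  ],
  "grip_force": 80
}}

```text
t: 20.88
position: [0.534, 0.1908, 0.0031]
ee_rot: [0.0, 0.0, 1.0, -0.0]
force: [-5.1, -4.9, 23.2]
opening: 0.0644
gripper_force: 82.1
```

>>> {"method": "apply_moves", "body": {
  "targets": [
    {"grip": 0.061,"slide": [0,0,-0.003],"twist": 0},
    {"grip": 0.061,"slide": [0,0,-0.007],"twist": 0},
    {"grip": 0.061,"slide": [0,0,-0.015],"twist": 0},
    {"grip": 0.061,"slide": [0,0,-0.02],"twist": 0},
    {"grip": 0.061,"slide": [0.006,0.007,-0.015],"twist": 0},
    {"grip": 0.061,"slide": [0.012,0.015,0],"twist": 0},
    {"grip": 0.061,"slide": [0.015,0.018,0],"twist": 0},
    {"grip": 0.061,"slide": [0.0165,0.02,0],"twist": 0},
    {"grip": 0.061,"slide": [0.0165,0.021,0],"twist": 0},
    {"grip": 0.061,"slide": [0.0165,0.02,0],"twist": 0},
    {"grip": 0.061,"slide": [0.0165,0.02,0],"twist": 0},
    {"grip": 0.061,"slide": [0.015,0.018,0],"twist": 0},
    {"grip": 0.061,"slide": [0.0125,0.015,0],"twist": 0},
    {"grip": 0.061,"slide": [0.006,0.008,0.006],"twist": 0},
    {"grip": 0.061,"slide": [0,0,0.013],"twist": 0},
    {"grip": 0.061,"slide": [0,0,0.01],"twist": 0},
    {"grip": 0.061,"slide": [0,0,0.005],"twist": 0},
    {"grip": 0.061,"slide": [0,0,0],"twist": 0},
    {"grip": 0.061,"slide": [0,0,0],"twist": 0}
  ]
}}

```text
t: 22.47
position: [0.4016, 0.3528, 0.0277]
ee_rot: [-0.0, 0.001, 1.0, -0.0]
force: [0.6, -0.6, -3.8]
opening: 0.0641
gripper_force: 89.5
```

```bash
python3 look.py w9
```

```text
{'t': np.float64(22.4667), 'position': array([0.4016, 0.3528, 0.0277]), 'ee_rot': array([-1.e-04,  6.e-04,  1.e+00, -3.e-04]), 'force': array([ 0.5962, -0.6208, -3.8119]), 'gripper_force': np.float64(89.5331), 'opening': np.float64(0.0641)}
```

View pics/w9.png

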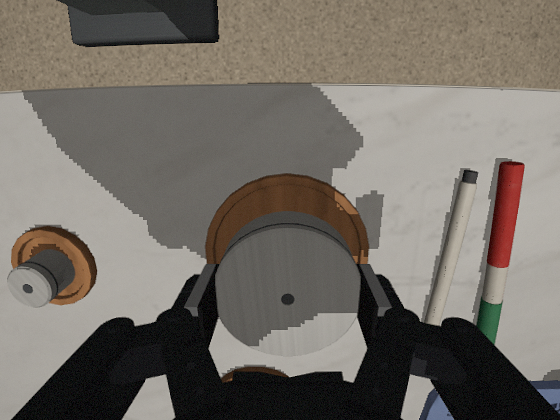

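The largest disc (288,290) is centred over its cradle (287,250), and the pen (440,280) is clear of the right finger. I'm lowering it.

>>> {"method": "apply_moves", "body": {
  "targets": [
    {"grip": 0.061,"slide": [0,0,0.007],"twist": 0},
    {"grip": 0.061,"slide": [0,0,0.006],"twist": 0},
    {"grip": 0.061,"slide": [0,0,0.003],"twist": 0},
    {"grip": 0.061,"slide": [0,0,0.002],"twist": 0},
    {"grip": 0.061,"slide": [0,0,0.001],"twist": 0},
    {"grip": 0.061,"slide": [0,0,0.0005],"twist": 0},
    {"grip": 0.061,"slide": [0,0,0],"twist": 0},
    {"grip": 0.061,"slide": [0,0,0],"twist": 0}
  ]
}}

```text
t: 23.18
position: [0.4013, 0.3533, 0.0084]
ee_rot: [0.0, 0.0, 1.0, 0.0]
force: [-0.7, 0.8, -3.7]
opening: 0.0641
gripper_force: 89.5
```

>>> {"method": "apply_moves", "body": {
  "targets": [
    {"grip": 0.061,"slide": [0,0,0.0007],"twist": 0},
    {"grip": 0.061,"slide": [0,0,0.0005],"twist": 0},
    {"grip": 0.061,"slide": [0,0,0],"twist": 0},
    {"grip": 0.061,"slide": [0,0,0],"twist": 0}
  ]
}}

```text
t: 23.52
position: [0.4013, 0.3534, 0.0073]
ee_rot: [0.0, 0.0, 1.0, 0.0]
force: [-0.3, -0.1, 2.9]
opening: 0.0637
gripper_force: 90.1
```

>>> {"method": "apply_moves", "body": {
  "targets": [
    {"grip": 0.061,"slide": [0,0,0.0003],"twist": 0},
    {"grip": 0.064,"slide": [0,0,0],"twist": 0},
    {"grip": 0.067,"slide": [0,0,0],"twist": 0},
    {"grip": 0.072,"slide": [0,0,0],"twist": 0},
    {"grip": 0.078,"slide": [0,0,0],"twist": 0},
    {"grip": 0.08,"slide": [0,0,0],"twist": 0},
    {"grip": 0.08,"slide": [0,0,0],"twist": 0},
    {"grip": 0.08,"slide": [0,0,-0.003],"twist": 0},
    {"grip": 0.08,"slide": [0,0,-0.01],"twist": 0},
    {"grip": 0.08,"slide": [0,0,-0.02],"twist": 0},
    {"grip": 0.08,"slide": [0,0,-0.03],"twist": 0},
    {"grip": 0.08,"slide": [0,0,-0.04],"twist": 0},
    {"grip": 0.08,"slide": [0,0,-0.04],"twist": 0},
    {"grip": 0.08,"slide": [-0.02,-0.01,-0.03],"twist": 0},
    {"grip": 0.08,"slide": [-0.025,-0.02,-0.02],"twist": 0},
    {"grip": 0.08,"slide": [-0.025,-0.02,0],"twist": 0},
    {"grip": 0.08,"slide": [-0.02,-0.02,0],"twist": 0},
    {"grip": 0.08,"slide": [0,0,0],"twist": 0},
    {"grip": 0.08,"slide": [0,0,0],"twist": 0}
  ]
}}

```text
t: 25.1
position: [0.4918, 0.282, 0.2004]
ee_rot: [0.0, 0.001, 1.0, -0.0]
force: [-0.7, 1.3, 0.2]
opening: 0.0799
gripper_force: 0.0
```

```bash
python3 look.py w10; python3 stk.py w10
```

```text
{'t': np.float64(25.1), 'position': array([0.4918, 0.282 , 0.2004]), 'ee_rot': array([ 1.0e-04,  1.4e-03,  1.0e+00, -1.0e-04]), 'force': array([-0.6606,  1.3283,  0.1726]), 'gripper_force': np.float64(0.0), 'opening': np.float64(0.0799)}
M none 0
L none 0
XL none 0
cS 605 z [26.8 28.3 29.5] circ 411.5 211.9 d 26.7
cM 1095 z [26.9 28.3 29.5] circ 521.3 332.2 d 41.0
cL 1478 z [26.9 28.3 29.4] circ 625.2 276.4 d 54.8
cXL 4227 z [27.2 28.5 29.7] circ 401.6 354.6 d 69.2
```

View pics/w10.png

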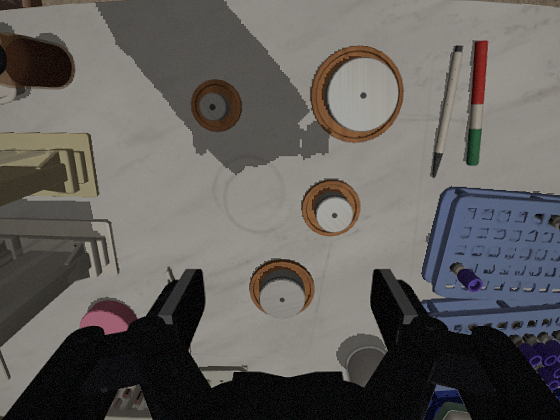

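All four weights lie flat in their cradles at (212,106), (334,212), (283,298) and (363,95). Each top measures about 28 mm high, the bottle is still standing at (40,62), and the arm is clear. I'm handing in.

```bash
python3 -c "
from rig import *
print(job_done())"
```

```text
the job is handed in; nothing more can be done
None
```

All four weights were taken off the stack smallest first and set flat in their own cradles, the bottle and forceps were not touched, and the job was handed in at about 25 s on the robot's clock.

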